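# Push a petri dish pair under the dock's spring flap

## Task

Put the petri dish pair away in the white dish dock without grasping anything: with one fingertip press down the blue thumb bar and keep it down so that the orange spring flap stays up, and meanwhile push the dishes with the other fingertip along the lane, under the flap, until they are fully home against the back stop. Only when they are home let the flap come down on them, then move clear. The dishes stay down on the dock's plate all the way, and the other things on the worktop are left where they are.

Things in the scene. Friction and masses are not known exactly. Their poses are not given: they have to be found in the camera images.
- dock: white dish dock, fixed: plate 4 mm thick, x -80 to +85, y -22 to +76 mm, with a foot x -80 to +16, y -70 to -20 mm. Origin at its underside, x runs along the lane from the open mouth to the back stop (face at x = +75 mm), y to the left of that, z up. All y and z given below are in this frame. Lane walls end at z = 30 mm (hinge side) and 28 mm; bearing lugs reach z = 44 mm at x = -77, +11, +83 mm on the hinge line
- dock_home (a point): centre of the dishes' underside when fully home against the back stop: dock frame x = +44.5, y = +27, z = +4 mm, axes as the dock's. The lane between the two low grey walls is centred on y = +27 mm, 64 mm wide (y = -5 to +59 mm), open above, and flares at the mouth on the +y side
- flap (a joint): hinge of the orange flap and blue thumb bar (one rigid piece), spring-closed: 0 rad = shut, grows as the flap rises, stop at 1.13. Hinge line along dock x at y = -10, z = 37 mm. Shut, the flap hangs 0.35 rad below level and bars the lane; it clears the dishes from about 0.4 up and comes to rest on the dishes, when they are home, at 0.3 to 0.36 rad
- flap_edge (a point): middle of the orange flap's free edge (moves with the flap). The flap spans dock x = +18 to +78 mm, reaches 64 mm from the hinge over the lane and is 4 mm thick; a finger behind the dishes stays just short of it even when they are home
- bar_edge (a point): middle of the blue thumb bar's upper edge (moves with it); the bar spans dock x = -103 to +9 mm, its front end standing out past the plate. Shut, it is a steep plate rising from y -33, z 43 to the edge at y -50, z 79 mm. Fully down it lies level, upper face at z = 19 mm, y = -25 to -67 mm. Pressing it down takes 1.5 to 3 N; released it springs back. A fingertip can slide along it in x while holding it down
- dish: pair of clear petri dishes taped into one round piece, 61 mm across, 30 mm high, about 30 g, standing on the dock's plate in the mouth of the lane, short of the flap. Origin at the centre of its underside (4 mm above the worktop)
- analyser_front (a point): fixed point on the front of the big cream instrument (world x from 0.59, y -0.17 to 0.39, 0.42 m tall); the dock stands in front of it: keep gripper and wrist off it. Also fixed: white instrument with a screen, world x 0.39 to 0.81, y -0.87 to -0.44, 0.51 m tall (an arm starting beside it should first rise or draw back), and a centrifuge 240 mm across, 155 mm tall at x 0.54, y -0.31
- plate: white 96-well plate, 85 x 128 x 16 mm, a bystander lying on the worktop; origin at the centre of its underside
- amber_bottle: small amber bottle with a red cap, 40 mm across, 62 mm tall, a bystander; origin at the centre of its underside
- clear_bottle: small clear bottle with a white cap, 40 mm across, 62 mm tall, a bystander; origin at the centre of its underside
- beaker: small clear beaker, 44 mm across, 58 mm tall, a bystander; origin at the centre of its underside
- tape: roll of green label tape lying flat, 55 mm across, 19 mm high, a bystander; origin at the centre of its underside
There are look-alikes about, which are no part of the job. What is shaped like the dish but green is not meant.

How it is judged:
By the outcome, as a careful person would: the job done as asked, in the order asked, and still so for the second after the job is handed in, with the robot touching nothing.
It also fails if it takes over 48 s, if anything falls off the work surface, if the arm or the gripper's body presses on something with over 40 N, if the wrist force passes 120 N, or if a joint passes its speed limit or range.

## Robot

A 6-joint arm with a two-finger parallel gripper is mounted at the origin on a cart in front of the work surface, level with it; the furniture and walls round the work are solid. World frame = base frame: x ahead of the robot, y to its left, z up, the work surface at z = 0. Lengths are in m, angles in rad, forces in N, time in s.
With the tool pointing down it reaches from about 0.4 to 0.825 m from the base axis. Payload 7 kg.
Tool frame: the origin (TCP) lies between the finger pads; the fingertips stand 11 mm ahead of it and the grasp point (between the pads) lies 8 mm behind it (arm.tips_ahead is the distance from the TCP to the fingertips, in m); z points along the fingers, x is the direction in which the jaws open and shut, and the axes are right-handed (so a half turn about z gives the same grasp; the last joint's range is limited). The gripper opens to 88 mm and grips with 3 to 60 N. Pads are 19 mm wide; open, the fingers measure 130 mm over their backs; the gripper's body (78 mm by 193 mm) begins 47 mm behind the grasp point.
Start: joints at [1.592, 0.359, 0.012, 0, -1.224, -0.288], TCP at [0.178, 0.651, 0.238] pointing down, gripper open.
Joint ranges: [-3.07, 3.07], [-1.43, 2.12], [-1.02, 1.25], [-3.03, 1.67], [-3.05, -0], [-3.03, 3.03]. Speed limits (rad/s): [2.39, 2.39, 3.01, 3.14, 3.14, 3.14].

## Interface

Orientations are given as [roll, pitch, yaw] about the fixed x, y, z axes, in that order (R = Rz(yaw) Ry(pitch) Rx(roll)).
In Python, from station import arm, optics, finder gives the robot as it stands. The module is installed in compiled form; this text tells all that it offers.
- The arm moves only by the tool apply_moves, never from a script. Its argument "increments" is one flat list of numbers, 6 for each row, row after row: the shift along the world's x, y, z in m, then the turn, a rotation vector about the world's x, y, z in rad. In form: [tx, ty, tz, rx, ry, rz, tx, ty, tz, rx, ry, rz, ...]. A call has 1 to 20 rows; each row shifts and turns the pose as measured when the row begins; what a row does not reach is not made up. A row lasts 1/12 s, in which the tool goes at most 41.7 mm and 7.16 degrees, less where a joint would pass 70% of its speed; a pose out of reach is approached as far as the arm can. A call with a gripper value outside its range is refused whole. "hand" is the closure, from 0 (fully open) to 1 (shut), set as the call begins (left out, the last holds). The fingers move at their own pace and stop on an object; "force" is the grip in N (left out, the last holds). Time passes only in rows, so rows that do not move let the fingers close. It gives the time, the measured TCP pose, the force and the opening at its end, in the units of the state.
- arm.get_state(): the state, without advancing time (a new reading comes with each control period).
- optics.grab_frame(name): name is "scene" or "top" or "wrist"; returns the picture (420x560x3 uint8, red, green, blue); there is no depth.
- optics.camera_model(name): a dict with "fx", "fy", "cx", "cy" (pixels), "world_to_cam" (4x4, takes a point from world to camera coordinates); the wrist camera has in their place "T_tool_cam" (4x4, takes a point from camera to tool coordinates, whose origin is the TCP and whose axes are the tool frame's). Camera axes: x right, y up, looking along -z (the intrinsics and any distortion apply to the point x, -y, -z); pixel columns grow to the right and rows downward; lengths in m; the calibration is good to about 2 mm. A picture is of the moment at which its call begins: read the wrist's pose just before it. camera_model takes no time and is no camera call.
- arm.job_done(): hands the job in, once; it reports no verdict.
Trained networks look in the newest picture that a camera, given by its name, has taken for a name from the list of things; names that differ only in an ending like _2 or _b are one class to them, and where a whole thing is asked for, a point or a joint stands for the part that bears it (a point fixed in the world has none). Each returns a list of dicts, best first, with "conf" (0 to 1); they miss things now and then, are a little off and sometimes report something else, mostly with a low value. They report only what shows in the picture. A call takes as long as a camera call. They do not tell look-alikes from the thing itself.
- finder.find_in(camera, name): "box" ([left, top, right, bottom] in pixels, round what is visible of it).
- finder.landmark_of(camera, name): "point" ([column, row] in pixels: a listed point, or the origin of a listed thing).
The state is a dict: "t": time; "q": joint angles; "qd": joint speeds; "joint_efforts": joint torques, N m; "eef_pos": TCP position; "ee_rot": TCP orientation; "force": force on the tool from outside, world axes, zero at the start; "moment": the same for the moment, N m; "width": finger opening in m.
Only numpy, scipy, OpenCV 4.12 (cv2) and the standard library are available. Lean on these libraries where they do the work, as an engineer would, in place of code of your own. Each camera call takes 0.05 s, during which the arm holds its last target. There are 200 camera calls.

## Working session

There is one attempt and no reset: what is moved stays moved. The work goes in short steps, Python scripts to look and compute and a tool call to move; the robot and the scene stay as the last step left them, time stands still between calls to the robot, and variables do not carry over. Pictures are saved under pics/ and viewed, about 8 in all and at most 12, crops included, and the job is handed in when it is done.

Besides the shell and the picture viewer there is one more tool, called after "Call:" by a JSON object that holds its "name" and its "arguments", one argument or row to a line. apply_moves: Moves the arm, as the interface text tells. Its arguments: {"type":"object","properties":{"increments":{"type":"array"},"hand":{"type":"number"},"force":{"type":"number"}},"required":["increments"]}

```bash
mkdir -p pics
cat > h.py <<'E'
import numpy as np, cv2
from station import arm, optics, finder
def ray(cam,px):
    m=optics.camera_model(cam); W=np.array(m["world_to_cam"]); R=W[:3,:3]; o=-R.T@W[:3,3]
    d=R.T@np.array([(px[0]-m["cx"])/m["fx"],-(px[1]-m["cy"])/m["fy"],-1]); return o,d
def onz(cam,px,z):
    o,d=ray(cam,px); return o+d*(z-o[2])/d[2]
def proj(cam,p):
    m=optics.camera_model(cam); c=np.array(m["world_to_cam"])@np.append(p,1)
    return np.array([m["cx"]+m["fx"]*c[0]/-c[2], m["cy"]-m["fy"]*c[1]/-c[2]])
def tri(a,b):
    (o1,d1),(o2,d2)=ray(*a),ray(*b); s=np.linalg.lstsq(np.c_[d1,-d2],o2-o1,rcond=None)[0]
    p,q=o1+d1*s[0],o2+d2*s[1]; return (p+q)/2,np.linalg.norm(p-q)
def save(cam,name):
    im=optics.grab_frame(cam); cv2.imwrite("pics/"+name,im[:,:,::-1]); return im
E
python3 - <<'E'
from h import *
np.set_printoptions(precision=4,suppress=True)
for c in("scene","top"):
    save(c,c+"0.png"); m=optics.camera_model(c);print({k:v for k,v in m.items() if k!="world_to_cam"})
    for n in("dock","dock_home","flap_edge","bar_edge","dish","plate","amber_bottle","clear_bottle","beaker","tape"):
        L=finder.landmark_of(c,n)[:3]; z={"dish":.004,"dock_home":.004}.get(n,0)
        print(c,n,[(round(l["conf"],2),np.round(l["point"],1).tolist(),np.round(onz(c,l["point"],z),3)[:2].tolist()) for l in L])
s=arm.get_state();print(s["t"],s["eef_pos"],s["ee_rot"],s["force"])
E
```

```text
{'fx': 541.1838571431038, 'fy': 541.1838571431038, 'cx': 280.67290691391406, 'cy': 209.36235302480617}
scene dock [(0.63, [258.8, 215.2], [0.492, 0.337])]
scene dock_home [(0.63, [260.7, 209.0], [0.518, 0.367])]
scene flap_edge [(0.73, [260.0, 204.7], [0.536, 0.404])]
scene bar_edge [(0.59, [264.2, 207.6], [0.538, 0.376])]
scene dish [(0.73, [304.5, 234.2], [0.557, 0.136]), (0.68, [248.9, 218.7], [0.446, 0.328]), (0.62, [272.1, 243.3], [0.434, 0.145])]
scene plate [(0.82, [332.0, 277.8], [0.492, -0.11]), (0.26, [223.3, 194.3], [0.456, 0.553]), (0.18, [258.8, 205.1], [0.53, 0.403])]
scene amber_bottle [(0.57, [337.1, 307.5], [0.421, -0.229])]
scene clear_bottle [(0.65, [289.6, 260.6], [0.432, 0.035]), (0.55, [330.8, 246.5], [0.591, 0.031]), (0.18, [333.4, 276.6], [0.499, -0.107])]
scene beaker [(0.87, [292.7, 259.0], [0.445, 0.037]), (0.71, [330.7, 276.8], [0.492, -0.103])]
scene tape [(0.44, [223.5, 192.2], [0.464, 0.568])]
{'fx': 446.8762264615442, 'fy': 446.8762264615442, 'cx': 284.6884545349807, 'cy': 206.00979773364156}
top dock [(0.95, [229.0, 214.3], [0.493, 0.341])]
top dock_home [(0.95, [218.2, 204.9], [0.522, 0.374]), (0.23, [414.0, 241.3], [0.411, -0.225])]
top flap_edge [(0.9, [216.5, 202.3], [0.531, 0.38])]
top bar_edge [(0.56, [252.8, 219.1], [0.479, 0.268])]
top dish [(0.9, [176.2, 199.9], [0.537, 0.503]), (0.79, [287.9, 231.1], [0.441, 0.16]), (0.75, [230.7, 229.7], [0.445, 0.334])]
top plate [(0.67, [373.4, 209.6], [0.509, -0.105])]
top amber_bottle [(0.45, [419.0, 241.9], [0.409, -0.242])]
top clear_bottle [(0.53, [324.6, 194.2], [0.558, 0.046])]
top beaker [(0.45, [335.1, 235.0], [0.43, 0.015])]
top tape [(0.83, [152.1, 222.9], [0.466, 0.574])]
1.1 [0.178  0.6511 0.2376] [-3.1416  0.     -1.8376] [0.6102 0.609  0.1125]
```

```bash
ls pics
```

```text
scene0.png
top0.png
```

Run:
```python
import cv2
a=cv2.imread("pics/top0.png");b=cv2.imread("pics/scene0.png")
cv2.imwrite("pics/top1.png",cv2.resize(a[140:290,130:330],(800,600),interpolation=cv2.INTER_CUBIC))
cv2.imwrite("pics/s1.png",cv2.resize(b[150:300,180:380],(800,600),interpolation=cv2.INTER_CUBIC))
```

```text
(no output)
```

View pics/top1.png

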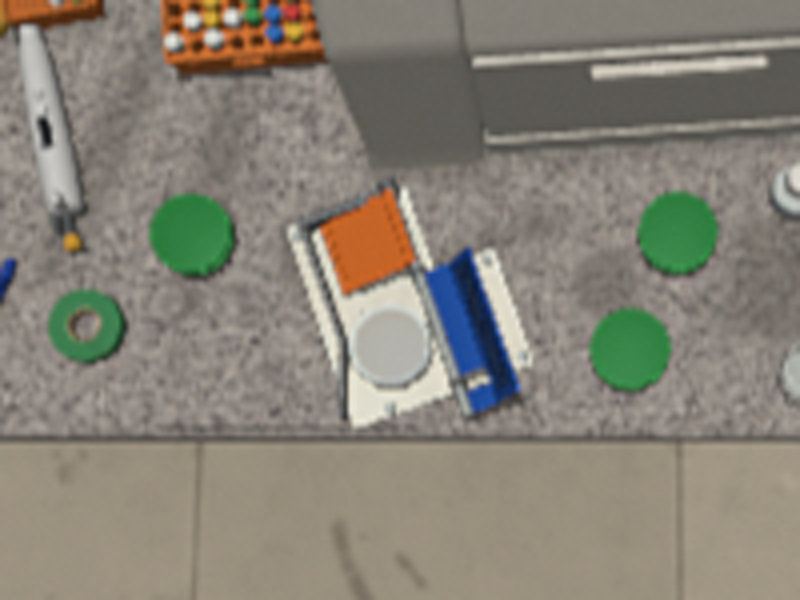

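View pics/s1.png

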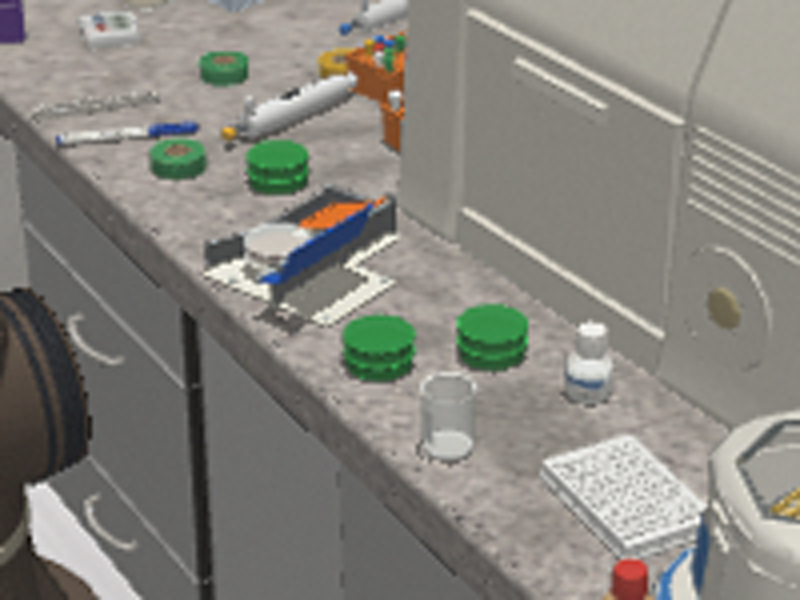

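The crops show the dock with its mouth at about (390,410) and its back stop at about (370,195) in the top crop. The clear dish sits in the mouth at (390,345), the orange flap is at (365,240) and the blue bar at (470,330). The green discs are look-alikes.

Run:
```python
from h import *
from scipy.optimize import least_squares
D=[[-.08,.076],[-.08,-.07],[.016,-.07]]
P=[onz("top",(x/4+130,y/4+140),.004)[:2] for x,y in((350,425),(530,362),(490,250))]
P+=[onz("top",(229,214.3),0)[:2],onz("top",(218.2,204.9),.004)[:2]]; D+=[[0,0],[.0445,.027]]
D=np.array(D);P=np.array(P)
def f(p):
    c,s=np.cos(p[2]),np.sin(p[2]); return ((D@np.array([[c,s],[-s,c]])+p[:2])-P).ravel()
r=least_squares(f,[.49,.34,.3]); print(r.x,np.round(r.fun.reshape(-1,2)*1e3,1))
d=onz("top",(390/4+130,345/4+140),.034)[:2]; c,s=np.cos(r.x[2]),np.sin(r.x[2])
print("dish dock",np.array([[c,s],[-s,c]])@(d-r.x[:2]), onz("top",(230.7,229.7),.004),d)
print(optics.camera_model("wrist"))
```

```text
[0.49263753 0.33290847 0.36268547] [[-4.   2.5]
 [-0.4  1.6]
 [ 2.6  4.1]
 [-0.8 -8. ]
 [ 2.7 -0.3]]
dish dock [-0.03521234  0.02196816] [0.44535418 0.33427457 0.004     ] [0.45192184 0.34095469]
{'fx': 292.8603698118151, 'fy': 292.8603698118151, 'cx': 275.2533269929786, 'cy': 211.52204227282942, 'T_tool_cam': array([[ 9.99999711e-01, -4.94717205e-04, -5.77762872e-04,
        -4.84508361e-04],
       [-6.33156432e-04, -9.62335856e-01, -2.71862647e-01,
        -7.26876324e-02],
       [-4.21506799e-04,  2.71862934e-01, -9.62335891e-01,
        -1.47211416e-01],
       [ 0.00000000e+00,  0.00000000e+00,  0.00000000e+00,
         1.00000000e+00]])}
```

Call:
{"name": "apply_moves", "arguments": {
  "increments": [0.021, -0.0276, -0.0023, 0, 0, 0.0525, 0.021, -0.0276, -0.0023, 0, 0, 0.0525, 0.021, -0.0276, -0.0023, 0, 0, 0.0525, 0.021, -0.0276, -0.0023, 0, 0, 0.0525, 0.021, -0.0276, -0.0023, 0, 0, 0.0525, 0.021, -0.0276, -0.0023, 0, 0, 0.0525, 0.021, -0.0276, -0.0023, 0, 0, 0.0525, 0.021, -0.0276, -0.0023, 0, 0, 0.0525, 0.021, -0.0276, -0.0023, 0, 0, 0.0525, 0.021, -0.0276, -0.0023, 0, 0, 0.0525, 0.021, -0.0276, -0.0023, 0, 0, 0.0525, 0.021, -0.0276, -0.0023, 0, 0, 0.0525, 0, 0, 0, 0, 0, 0],
  "hand": 0.364
}}

```text
t: 2.18
eef_pos: [0.4359, 0.3056, 0.209]
ee_rot: [-3.139, 0.003, -1.168]
force: [-0.2, -0.4, 0.3]
width: 0.0554
```

```bash
cat >> h.py <<'E'
from scipy.spatial.transform import Rotation as Ro
def ray(cam,px,st=None):
    m=optics.camera_model(cam)
    if cam=="wrist":
        s=st or arm.get_state(); T=np.eye(4);T[:3,:3]=Ro.from_euler("xyz",s["ee_rot"]).as_matrix();T[:3,3]=s["eef_pos"]
        M=T@np.array(m["T_tool_cam"])
    else: M=np.linalg.inv(np.array(m["world_to_cam"]))
    d=M[:3,:3]@np.array([(px[0]-m["cx"])/m["fx"],-(px[1]-m["cy"])/m["fy"],-1]); return M[:3,3],d
def proj(cam,p):
    m=optics.camera_model(cam)
    if cam=="wrist":
        s=arm.get_state(); T=np.eye(4);T[:3,:3]=Ro.from_euler("xyz",s["ee_rot"]).as_matrix();T[:3,3]=s["eef_pos"]
        W=np.linalg.inv(T@np.array(m["T_tool_cam"]))
    else: W=np.array(m["world_to_cam"])
    c=W@np.append(p,1); return np.array([m["cx"]+m["fx"]*c[0]/-c[2], m["cy"]-m["fy"]*c[1]/-c[2]])
E
python3 - <<'E'
from h import *
s=arm.get_state();print(s["t"],s["eef_pos"],s["ee_rot"],s["width"])
im=save("wrist","w0.png")
for n,z in(("dock",0),("dock_home",.004),("dish",.004),("flap_edge",.015),("bar_edge",.079)):
    print(n,[(round(l["conf"],2),np.round(l["point"],1).tolist(),np.round(onz("wrist",l["point"],z),4)[:2].tolist()) for l in finder.landmark_of("wrist",n)[:2]])
E
```

```text
2.1833 [0.43594276 0.30561197 0.208961  ] [-3.13884243e+00  2.67440469e-03 -1.16816560e+00] 0.05541595199800384
dock [(0.7, [278.5, 136.9], [0.4953, 0.3313])]
dock_home [(0.63, [256.8, 96.6], [0.5258, 0.3723])]
dish [(0.83, [151.9, 36.3], [0.5375, 0.4995]), (0.8, [379.8, 221.7], [0.4492, 0.1747])]
flap_edge [(0.97, [236.1, 88.2], [0.5235, 0.3964])]
bar_edge [(0.76, [327.6, 193.6], [0.4652, 0.2703]), (0.61, [252.3, 166.0], [0.4612, 0.3472])]
```

View pics/w0.png

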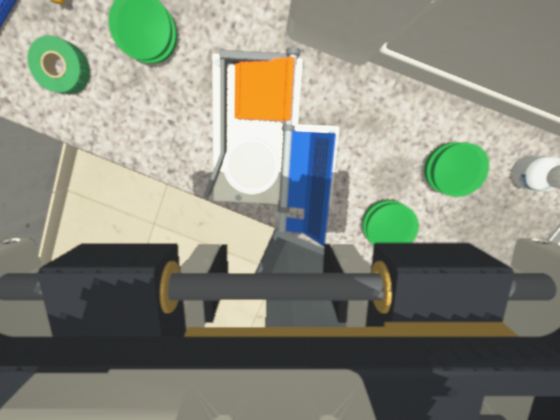

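The wrist view shows the lane almost aligned with the image's vertical. The dish is at (250,167), the flap at (265,88), the bar runs from (310,130) to (310,235), and the mouth edge is near row 202. I'll enlarge it to pick corners.

Run:
```python
import cv2
a=cv2.imread("pics/w0.png")
cv2.imwrite("pics/w1.png",cv2.resize(a[40:250,200:350],(600,840),interpolation=cv2.INTER_CUBIC)[:,:][0:600*840//600] if 0 else cv2.resize(a[44:244,150:410],(780,600),interpolation=cv2.INTER_CUBIC))
```

```text
(no output)
```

View pics/w1.png

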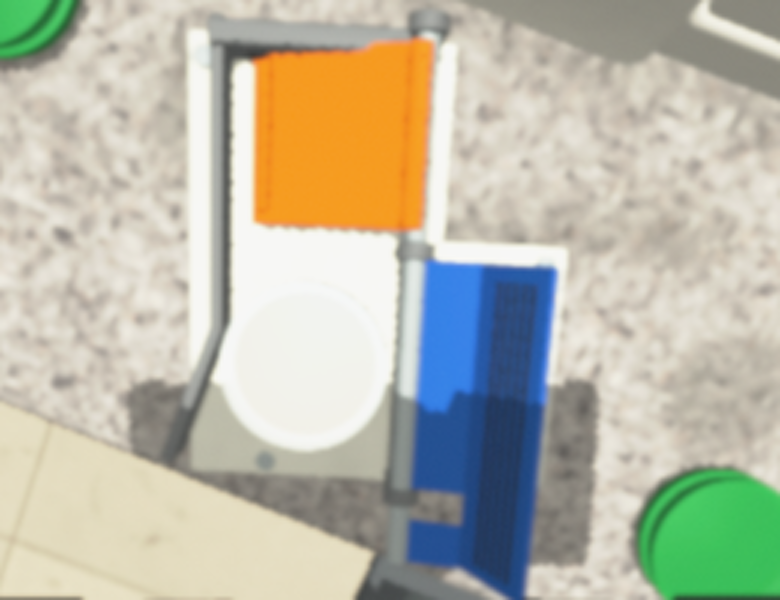

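Run:
```python
from h import *
from scipy.optimize import least_squares
np.set_printoptions(precision=4,suppress=True)
D=np.array([[-80,76,4],[85,76,4],[16,-70,4],[18,50,17],[78,50,17],[-103,-50,79],[9,-50,79]])/1e3
C=np.array([[190,470],[188,30],[567,248],[255,222],[255,58],[522,598],[556,265]])/3+[150,44]
f=lambda p:np.ravel([proj("wrist",Ro.from_euler("z",p[2]).apply(d)+[p[0],p[1],0])-c for d,c in zip(D,C)])
r=least_squares(f,[.4926,.333,.36],loss="soft_l1");print(r.x,r.fun if 0 else np.round(f(r.x).reshape(-1,2),1))
d=onz("wrist",(305/3+150,367/3+44),.034); print("dish",d,Ro.from_euler("z",-r.x[2]).apply(d-[r.x[0],r.x[1],0]))
```

```text
[0.4935 0.3332 0.3585] [[ 1.1  0.5]
 [ 0.2 -0.2]
 [ 1.  -0.5]
 [-0.4  1. ]
 [ 0.1 -4. ]
 [-0.4  2.6]
 [-0.8 -0.3]]
dish [0.4543 0.349  0.034 ] [-0.0312  0.0285  0.034 ]
```

```bash
cat >> h.py <<'E'
O=np.array([.4935,.3332,0]);Y=.3585;Rd=Ro.from_euler("z",Y)
def goal(x,zb,pitch=20,roll=10,ymid=-.0125):
    R0=np.array([[0,-1,0],[-1,0,0],[0,0,-1.]])
    R=Ro.from_euler("x",-roll,degrees=True)*Ro.from_euler("y",-pitch,degrees=True)*Ro.from_matrix(R0)
    mid=np.array([x,ymid,zb-.038*np.sin(np.radians(roll))])
    return O+Rd.apply(mid-.011*R.apply([0,0,1])),Rd*R
def delta(*a,**k):
    s=arm.get_state();p,R=goal(*a,**k)
    return p-s["eef_pos"],(R*Ro.from_euler("xyz",s["ee_rot"]).inv()).as_rotvec(),p
def tips():
    s=arm.get_state();R=Ro.from_euler("xyz",s["ee_rot"])
    h=s["width"]/2+.0105
    return [np.round(Rd.inv().apply(R.apply([sx*h,0,.011])+s["eef_pos"]-O)*1e3,1) for sx in(1,-1)]
E
python3 - <<'E'
from h import *
np.set_printoptions(precision=4,suppress=True)
print(delta(-.085,.105));print(tips(),Rd.apply([1,0,0]))
E
```

```text
(array([-0.0195, -0.0187, -0.1008]), array([-0.0357, -0.3854, -0.0147]), array([0.4141, 0.292 , 0.1086]))
[array([-62.2, -38.2, 198.2]), array([-65.6,  38.2, 198.5])] [0.9364 0.3509 0.    ]
```

Call:
{"name": "apply_moves", "arguments": {
  "increments": [-0.0033, -0.0031, -0.0168, -0.006, -0.0642, -0.0025, -0.0033, -0.0031, -0.0168, -0.006, -0.0642, -0.0025, -0.0033, -0.0031, -0.0168, -0.006, -0.0642, -0.0025, -0.0033, -0.0031, -0.0168, -0.006, -0.0642, -0.0025, -0.0033, -0.0031, -0.0168, -0.006, -0.0642, -0.0025, -0.0033, -0.0031, -0.0168, -0.006, -0.0642, -0.0025, 0, 0, 0, 0, 0, 0]
}}

```text
t: 3.07
eef_pos: [0.4156, 0.3044, 0.1188]
ee_rot: [-2.799, -0.162, -1.194]
force: [0.8, -2.4, -0.7]
width: 0.0555
```

Run:
```python
from h import *
np.set_printoptions(precision=4,suppress=True)
s=arm.get_state();print(s["t"],s["q"],s["force"]);print(delta(-.085,.105));print(tips())
a=save("wrist","w2.png");b=save("scene","s2.png")
cv2.imwrite("pics/c2.png",np.hstack([cv2.resize(a[:,:,::-1],(400,300)),cv2.resize(b[150:270,200:360,::-1],(400,300),interpolation=cv2.INTER_CUBIC)]))
```

```text
3.0667 [ 1.1642  0.0853 -0.9767  0.794  -0.5061  0.1088] [ 0.8025 -2.3565 -0.7214]
(array([-0.0015, -0.0124, -0.0102]), array([-0.0091, -0.0101, -0.0169]), array([0.4141, 0.292 , 0.1086]))
[array([-78.6, -39. , 114.8]), array([-80. ,  36.5, 102.4])]
```

View pics/c2.png

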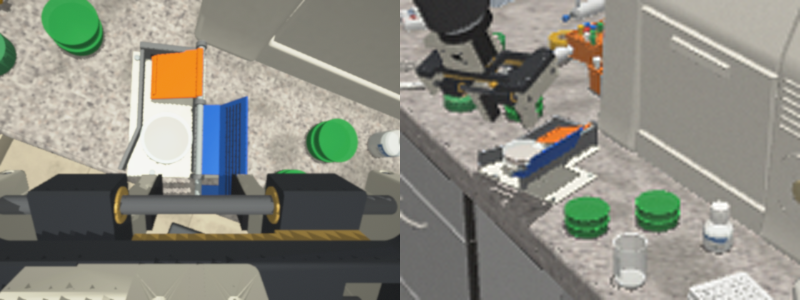

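The left half shows the gripper behind and above the dish, with the bar clear at (225,140). The right half shows the gripper above the mouth. Joint 3 is close to its limit, so I'll use less pitch at the start.

Run:
```python
from h import *
np.set_printoptions(precision=4,suppress=True)
print(delta(-.085,.100,pitch=8));print(arm.get_state()["force"])
```

```text
(array([-0.0014, -0.012 , -0.0167]), array([-0.0861,  0.1801, -0.0475]), array([0.4162, 0.2929, 0.1041]))
[0.3094 0.9817 0.4676]
```

Call:
{"name": "apply_moves", "arguments": {
  "increments": [-0.0004, -0.003, -0.004, -0.0215, 0.045, -0.012, -0.0004, -0.003, -0.004, -0.0215, 0.045, -0.012, -0.0004, -0.003, -0.004, -0.0215, 0.045, -0.012, -0.0004, -0.003, -0.004, -0.0215, 0.045, -0.012, 0, 0, 0, 0, 0, 0]
}}

```text
t: 3.58
eef_pos: [0.4122, 0.3017, 0.1078]
ee_rot: [-3.017, -0.154, -1.209]
force: [0.9, 1.0, 0.2]
width: 0.0556
```

Run:
```python
from h import *
np.set_printoptions(precision=4,suppress=True)
s=arm.get_state();print(s["t"],s["q"],s["force"]);print(delta(-.085,.100,pitch=8));print(tips())
print(delta(-.085,.026,pitch=8)); print(delta(-.085,.05,pitch=8))
```

```text
3.5833 [ 1.1549  0.1876 -0.6938  0.2963 -0.733   0.5623] [0.8833 0.9788 0.1823]
(array([ 0.004 , -0.0088, -0.0037]), array([-0.014 , -0.0211, -0.0011]), array([0.4162, 0.2929, 0.1041]))
[array([-85.7, -40.5, 102.9]), array([-85.9,  35.2,  91.2])]
(array([ 0.004 , -0.0088, -0.0777]), array([-0.014 , -0.0211, -0.0011]), array([0.4162, 0.2929, 0.0301]))
(array([ 0.004 , -0.0088, -0.0537]), array([-0.014 , -0.0211, -0.0011]), array([0.4162, 0.2929, 0.0541]))
```

Call:
{"name": "apply_moves", "arguments": {
  "increments": [0.002, -0.0045, -0.002, -0.007, -0.011, 0, 0.002, -0.0045, -0.002, -0.007, -0.011, 0, 0, -0.001, -0.007, 0, 0, 0, 0, 0, -0.008, 0, 0, 0, 0, 0, -0.008, 0, 0, 0, 0, 0, -0.008, 0, 0, 0, 0, 0, 0, 0, 0, 0]
}}

```text
t: 4.17
eef_pos: [0.4151, 0.2935, 0.0712]
ee_rot: [-2.995, -0.168, -1.211]
force: [-1.4, 1.1, -0.3]
width: 0.0555
```

Run:
```python
from h import *
np.set_printoptions(precision=4,suppress=True)
s=arm.get_state();print(s["t"],s["q"],s["force"]);print(tips())
print(delta(-.085,.026,pitch=8))
```

```text
4.1667 [ 1.1467  0.2293 -0.7882  0.397  -0.605   0.4625] [-1.4147  1.1282 -0.3412]
[array([-85.7, -49.2,  66.8]), array([-85.8,  26.2,  54.1])]
(array([ 0.0011, -0.0006, -0.0411]), array([-0.0087,  0.0038, -0.0024]), array([0.4162, 0.2929, 0.0301]))
```

Call:
{"name": "apply_moves", "arguments": {
  "increments": [0.0003, 0, -0.007, 0, 0, 0, 0.0003, 0, -0.007, 0, 0, 0, 0.0003, 0, -0.007, 0, 0, 0, 0.0003, 0, -0.007, 0, 0, 0, 0, 0, -0.007, 0, 0, 0, 0, 0, -0.006, 0, 0, 0, 0, 0, 0, 0, 0, 0]
}}

```text
t: 4.75
eef_pos: [0.4162, 0.2959, 0.0268]
ee_rot: [-2.992, -0.163, -1.208]
force: [-3.9, 0.0, 4.7]
width: 0.0555
```

Run:
```python
from h import *
np.set_printoptions(precision=4,suppress=True)
s=arm.get_state();print(s["t"],s["q"],s["force"]);print(tips())
print(delta(-.085,.026,pitch=8))
a=save("wrist","w3.png");b=save("scene","s3.png");c=save("top","t3.png")
A=cv2.resize(a[0:300,80:480,::-1],(800,600));
A=np.hstack([cv2.resize(a[0:260,100:440,::-1],(400,306)),cv2.resize(c[160:260,170:300,::-1],(400,306),interpolation=cv2.INTER_CUBIC)])
B=cv2.resize(b[170:250,210:350,::-1],(500,286),interpolation=cv2.INTER_CUBIC);B=np.hstack([B,np.zeros((286,300,3),np.uint8)])
cv2.imwrite("pics/c3.png",np.vstack([A,B]))
```

```text
4.75 [ 1.1241  0.3001 -0.8642  0.5137 -0.4625  0.3538] [-3.8583  0.0115  4.7492]
[array([-83.7, -47.3,  22.3]), array([-84. ,  28.2,   9.9])]
(array([ 0.    , -0.003 ,  0.0033]), array([-0.0139,  0.0052, -0.006 ]), array([0.4162, 0.2929, 0.0301]))
```

View pics/c3.png

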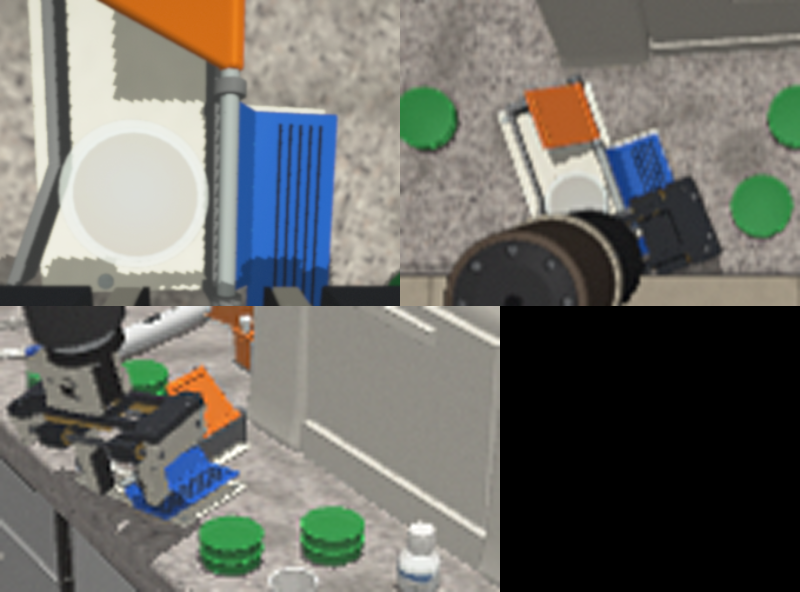

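The bar is down level at left (290,200), with the flap raised above the lane. The dish is undisturbed at left (133,190), with the second finger behind it. Now I'll push.

Call:
{"name": "apply_moves", "arguments": {
  "increments": [0.0047, 0.0018, 0.001, 0, 0, 0, 0.0047, 0.0018, 0, 0, 0, 0, 0.0047, 0.0018, 0, 0, 0, 0, 0.0047, 0.0018, 0, 0.008, -0.02, 0, 0.0047, 0.0018, 0, 0.008, -0.02, 0, 0.0047, 0.0018, 0, 0.008, -0.02, 0, 0.0047, 0.0018, 0, 0.008, -0.02, 0]
}}

```text
t: 5.48
eef_pos: [0.4517, 0.3079, 0.0289]
ee_rot: [-2.904, -0.163, -1.226]
force: [-1.1, -0.0, 4.3]
width: 0.0559
```

Run:
```python
from h import *
np.set_printoptions(precision=4,suppress=True)
s=arm.get_state();print(s["t"],s["q"],s["force"]);print(tips())
print(delta(0.0,.025,pitch=20))
```

```text
5.4833 [ 1.0175  0.304  -0.9401  0.8723 -0.3605  0.09  ] [-1.0595 -0.0148  4.3243]
[array([-46. , -48.7,  24.6]), array([-44.9,  27.2,  12.1])]
(array([ 0.042 ,  0.014 , -0.0003]), array([ 0.0273, -0.1072,  0.0329]), array([0.4937, 0.3219, 0.0286]))
```

Call:
{"name": "apply_moves", "arguments": {
  "increments": [0.0045, 0.0015, 0, 0, 0, 0.005, 0.0045, 0.0015, 0, 0, 0, 0.005, 0.0045, 0.0015, 0, 0, 0, 0.005, 0.0045, 0.0015, 0, 0, 0, 0.005]
}}

```text
t: 5.82
eef_pos: [0.4718, 0.3122, 0.0288]
ee_rot: [-2.905, -0.165, -1.206]
force: [-2.5, -0.2, 2.7]
width: 0.0558
```

Run:
```python
from h import *
np.set_printoptions(precision=4,suppress=True)
s=arm.get_state();print(s["t"],s["q"],s["force"]);print(tips())
print(delta(0.0045,.025,pitch=20));print(delta(0.0045,.025,pitch=15))
b=save("scene","s4.png");c=save("top","t4.png");a=save("wrist","w4.png")
A=np.hstack([cv2.resize(a[0:260,100:440,::-1],(400,306)),cv2.resize(c[160:260,170:300,::-1],(400,306),interpolation=cv2.INTER_CUBIC)])
B=cv2.resize(b[170:250,210:350,::-1],(500,286),interpolation=cv2.INTER_CUBIC);B=np.hstack([B,np.zeros((286,300,3),np.uint8)])
cv2.imwrite("pics/c4.png",np.vstack([A,B]))
```

```text
5.8167 [ 0.9898  0.3251 -0.9042  0.8595 -0.3597  0.1522] [-2.5006 -0.2213  2.7276]
[array([-24.8, -51.7,  24.5]), array([-25.3,  24.1,  11.9])]
(array([ 0.0261,  0.0113, -0.0002]), array([ 0.03  , -0.1068,  0.0129]), array([0.4979, 0.3234, 0.0286]))
(array([0.0269, 0.0116, 0.0001]), array([-0.0005, -0.0264, -0.0018]), array([0.4988, 0.3238, 0.0289]))
```

View pics/c4.png

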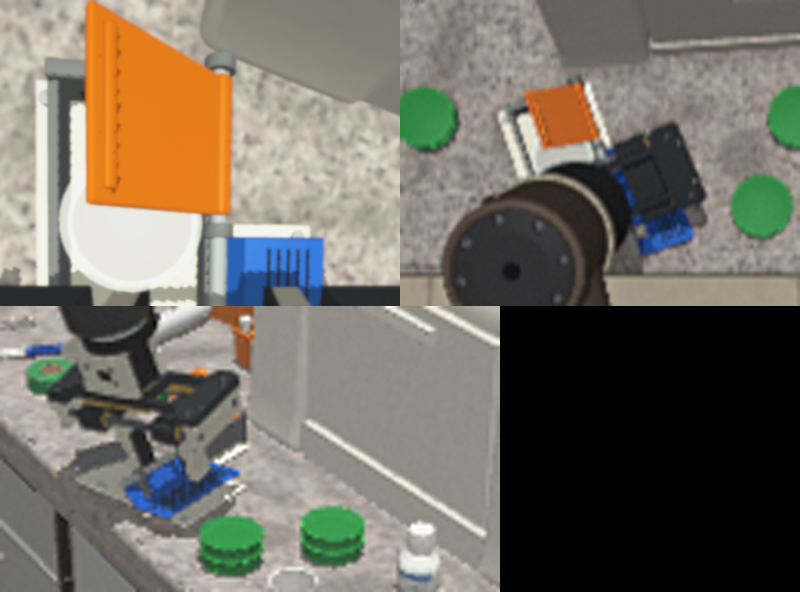

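The dish is sliding under the raised flap (left, 130,225), and the bar is still down (290,265).

Call:
{"name": "apply_moves", "arguments": {
  "increments": [0.0042, 0.0018, 0, 0.006, -0.02, 0.002, 0.0042, 0.0018, 0, 0.006, -0.02, 0.002, 0.0042, 0.0018, 0, 0.006, -0.02, 0.002, 0.0042, 0.0018, 0, 0.006, -0.02, 0.002]
}}

```text
t: 6.3
eef_pos: [0.4874, 0.323, 0.0286]
ee_rot: [-2.818, -0.168, -1.212]
force: [-0.5, -0.7, 4.0]
width: 0.0557
```

Run:
```python
from h import *
np.set_printoptions(precision=4,suppress=True)
s=arm.get_state();print(s["t"],s["q"],s["force"]);print(tips())
print(delta(0.0055,.025,pitch=20))
```

```text
6.3 [ 0.7896  0.316  -0.995   1.4825 -0.282  -0.278 ] [-0.4914 -0.6938  3.956 ]
[array([ -5.8, -46.9,  24.7]), array([-5.8, 28.7, 11.9])]
(array([ 0.0115,  0.0008, -0.    ]), array([ 0.0028, -0.0254,  0.0039]), array([0.4989, 0.3238, 0.0286]))
```

Call:
{"name": "apply_moves", "arguments": {
  "increments": [0.003, 0.001, 0, -0.004, 0.01, 0, 0.003, 0.001, 0, -0.004, 0.01, 0, 0.003, 0.0006, 0, -0.004, 0.01, 0]
}}

```text
t: 6.55
eef_pos: [0.4961, 0.3273, 0.0291]
ee_rot: [-2.848, -0.172, -1.191]
force: [-3.7, -0.0, 5.2]
width: 0.0558
```

Run:
```python
from h import *
np.set_printoptions(precision=4,suppress=True)
s=arm.get_state();print(s["t"],s["q"],s["force"]);print(tips())
print(delta(0.0055,.025,pitch=16))
```

```text
6.55 [ 0.872   0.3353 -0.9417  1.2189 -0.304  -0.0726] [-3.6872 -0.0093  5.1927]
[array([  4.4, -46. ,  25.3]), array([ 2.8, 29.7, 12.2])]
(array([ 0.0035, -0.0032, -0.0003]), array([-0.0075,  0.0121, -0.0238]), array([0.4996, 0.3241, 0.0288]))
```

Call:
{"name": "apply_moves", "arguments": {
  "increments": [0.0015, -0.0005, 0, 0, 0, -0.008, 0.0015, -0.0005, 0, 0, 0, -0.006, 0, 0, 0, 0, 0, 0]
}}

```text
t: 6.8
eef_pos: [0.4989, 0.3279, 0.0293]
ee_rot: [-2.848, -0.171, -1.205]
force: [-0.3, -0.4, 3.8]
width: 0.0554
```

Run:
```python
from h import *
np.set_printoptions(precision=4,suppress=True)
s=arm.get_state();print(s["t"],s["q"],s["force"],Rd.inv().apply(s["force"]));print(tips())
b=save("scene","s5.png");c=save("top","t5.png");a=save("wrist","w5.png")
A=np.hstack([cv2.resize(a[0:260,100:440,::-1],(400,306)),cv2.resize(c[160:260,170:300,::-1],(400,306),interpolation=cv2.INTER_CUBIC)])
B=cv2.resize(b[170:250,210:350,::-1],(500,286),interpolation=cv2.INTER_CUBIC);B=np.hstack([B,np.zeros((286,300,3),np.uint8)])
cv2.imwrite("pics/c5.png",np.vstack([A,B]))
```

```text
6.8 [ 0.8796  0.3399 -0.9317  1.1911 -0.3109 -0.0654] [-0.2742 -0.4036  3.7832] [-0.3984 -0.2817  3.7832]
[array([  6.7, -46.3,  25.4]), array([ 6.1, 29. , 12.5])]
```

View pics/c5.png

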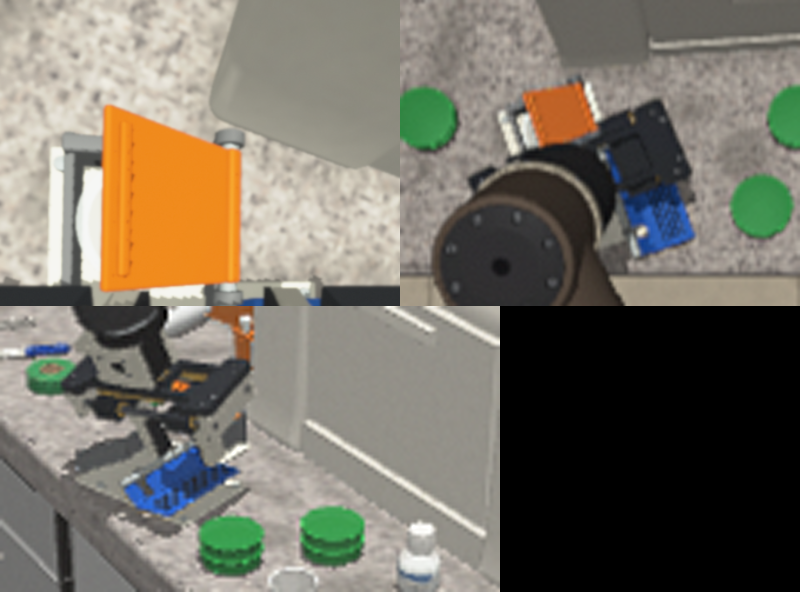

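The flap is still up. The dish's left limb shows at left (80,215), close to the back wall at row 145. I'll creep on until I feel the stop.

Call:
{"name": "apply_moves", "arguments": {
  "increments": [0.0015, 0.0003, 0, 0, 0, 0, 0.0015, 0.0003, 0, 0, 0, 0, 0, 0, 0, 0, 0, 0]
}}

```text
t: 7.2
eef_pos: [0.4994, 0.3278, 0.0288]
ee_rot: [-2.85, -0.17, -1.201]
force: [-2.8, -0.6, 6.5]
width: 0.0554
```

Run:
```python
from h import *
np.set_printoptions(precision=4,suppress=True)
s=arm.get_state();print(s["t"],s["q"],Rd.inv().apply(s["force"]));print(tips())
p=onz("wrist",(166,183),.034);print("limb",Rd.inv().apply(p-O))
for l in finder.landmark_of("wrist","dish")[:3]:print(l, Rd.inv().apply(onz("wrist",l["point"],.004)-O)) if 0 else None
a=save("wrist","w6.png")
for l in finder.find_in("wrist","dish")[:3]:
  x0,y0,x1,y1=l["box"]; print(l["conf"],np.round(l["box"],0),Rd.inv().apply(onz("wrist",(x0,(y0+y1)/2),.034)-O))
```

```text
7.2 [ 0.8779  0.3408 -0.9307  1.1884 -0.3083 -0.0575] [-2.8479  0.4431  6.5194]
[array([  7.3, -46.5,  24.9]), array([ 6.4, 28.7, 12. ])]
limb [0.0474 0.0509 0.034 ]
0.68 [  0.   4.  77. 138.] [0.0973 0.1251 0.034 ]
0.66 [166. 144. 190. 234.] [0.0446 0.0505 0.034 ]
```

Call:
{"name": "apply_moves", "arguments": {
  "increments": [0.004, 0.0013, 0, 0, 0, 0, 0.004, 0.0013, 0, 0, 0, 0, 0.004, 0.0013, 0, 0, 0, 0]
}}

```text
t: 7.6
eef_pos: [0.5012, 0.3284, 0.0259]
ee_rot: [-2.86, -0.169, -1.187]
force: [-38.2, -5.4, 28.4]
width: 0.0558
```

Run:
```python
from h import *
np.set_printoptions(precision=4,suppress=True)
s=arm.get_state();print(s["t"],s["q"],Rd.inv().apply(s["force"]));print(tips())
a=save("wrist","w7.png")[:,:,::-1].copy()
for d,c in(((-.0,0,0),0),):pass
P=lambda d:tuple(int(v) for v in proj("wrist",O+Rd.apply(np.array(d)/1e3)))
for d in((85,76,4),(75,59,28),(75,-5,30),(18,59,28)): cv2.circle(a,P(d),2,(0,0,255),-1)
for t in np.linspace(0,6.28,60): cv2.circle(a,P((44.5+30.5*np.cos(t),27+30.5*np.sin(t),34)),1,(255,0,255),-1)
cv2.imwrite("pics/c7.png",cv2.resize(a[60:280,120:400],(764,600),interpolation=cv2.INTER_CUBIC))
```

```text
7.6 [ 0.8816  0.3488 -0.9211  1.1568 -0.3048 -0.0175] [-37.6813   8.3981  28.3504]
[array([  9.6, -46.7,  22. ]), array([ 7.7, 29. ,  9.1])]
```

View pics/c7.png

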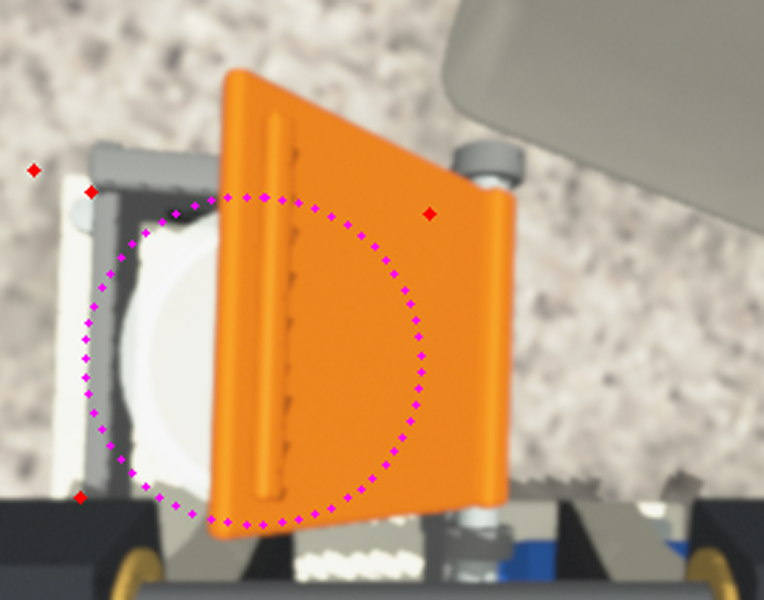

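The dish rim lies at the back wall. Its limb passes (218,210), which matches the home circle once that is shifted by the small lateral offset. The push met hard resistance, so the dishes are home. I'll back off with the bar still held down.

Call:
{"name": "apply_moves", "arguments": {
  "increments": [-0.003, -0.001, 0.0015, 0, 0, 0, -0.004, -0.0015, 0.001, 0, 0, 0, -0.004, -0.0015, 0, 0, 0, 0, 0, 0, 0, 0, 0, 0]
}}

```text
t: 7.98
eef_pos: [0.4895, 0.3255, 0.03]
ee_rot: [-2.857, -0.168, -1.184]
force: [-1.0, -0.8, 3.7]
width: 0.0556
```

Run:
```python
from h import *
np.set_printoptions(precision=4,suppress=True)
s=arm.get_state();print(s["t"],s["q"],Rd.inv().apply(s["force"]));print(tips())
b=save("scene","s8.png");c=save("top","t8.png");a=save("wrist","w8.png")
A=np.hstack([cv2.resize(a[0:260,100:440,::-1],(400,306)),cv2.resize(c[160:260,170:300,::-1],(400,306),interpolation=cv2.INTER_CUBIC)])
B=cv2.resize(b[170:250,210:350,::-1],(500,286),interpolation=cv2.INTER_CUBIC);B=np.hstack([B,np.zeros((286,300,3),np.uint8)])
cv2.imwrite("pics/c8.png",np.vstack([A,B]))
```

```text
7.9833 [ 0.8931  0.328  -0.9435  1.1649 -0.3059 -0.0337] [-1.2355 -0.3437  3.6697]
[array([ -2.3, -45.3,  26. ]), array([-4.4, 30.3, 13.2])]
```

View pics/c8.png

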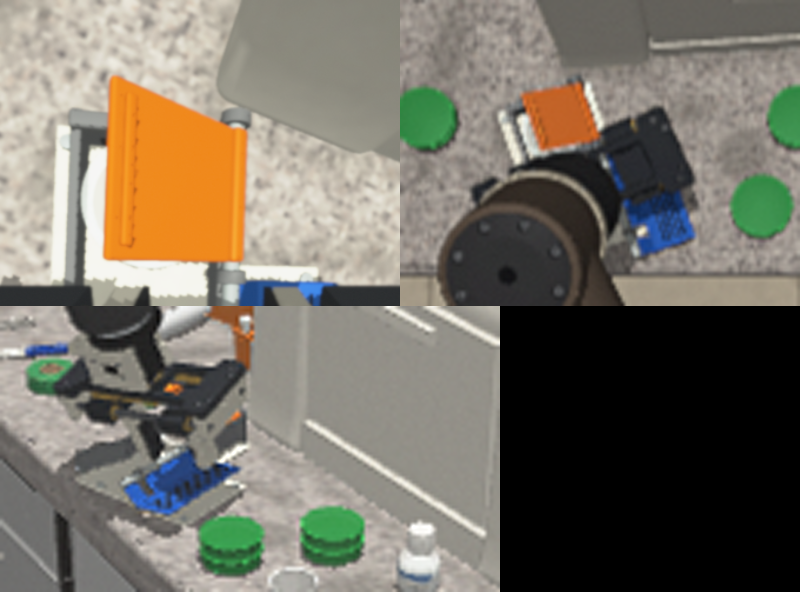

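The dish stays home, with its rear rim just visible at left (155,265), and the flap is still up. Now I'll release the bar smoothly by rising.

Call:
{"name": "apply_moves", "arguments": {
  "increments": [0, 0, 0.005, 0, 0, 0, 0, 0, 0.005, 0, 0, 0, 0, 0, 0.005, 0, 0, 0, 0, 0, 0.006, 0, 0, 0, 0, 0, 0.006, 0, 0, 0, 0, 0, 0.006, 0, 0, 0, 0, 0, 0.008, 0, 0, 0, 0, 0, 0.008, 0, 0, 0, 0, 0, 0.01, 0, 0, 0, -0.002, 0, 0.015, 0, 0, 0, -0.002, 0, 0.015, 0, 0, 0, -0.002, 0, 0.015, 0, 0, 0, -0.002, 0, 0.015, 0, 0, 0, -0.005, -0.002, 0.02, 0, 0, 0, -0.005, -0.002, 0.02, 0, 0, 0, 0, 0, 0, 0, 0, 0]
}}

```text
t: 9.47
eef_pos: [0.469, 0.3156, 0.1829]
ee_rot: [-2.88, -0.173, -1.189]
force: [0.4, 0.8, 0.3]
width: 0.0557
```

Run:
```python
from h import *
np.set_printoptions(precision=4,suppress=True)
s=arm.get_state();print(s["t"],s["q"],Rd.inv().apply(s["force"]));print(tips())
b=save("scene","s9.png");c=save("top","t9.png");a=save("wrist","w9.png")
A=np.hstack([cv2.resize(a[0:260,100:440,::-1],(400,306)),cv2.resize(c[160:260,170:300,::-1],(400,306),interpolation=cv2.INTER_CUBIC)])
B=np.hstack([cv2.resize(b[170:250,210:350,::-1],(500,286),interpolation=cv2.INTER_CUBIC),cv2.resize(a[40:240,150:360,::-1],(300,286))])
cv2.imwrite("pics/c9.png",np.vstack([A,B]))
```

```text
9.4667 [ 1.1151  0.117  -0.6541  0.4428 -0.765   0.5441] [0.6254 0.6511 0.251 ]
[array([-25.3, -47.4, 179. ]), array([-27.1,  28.2, 165.8])]
```

View pics/c9.png

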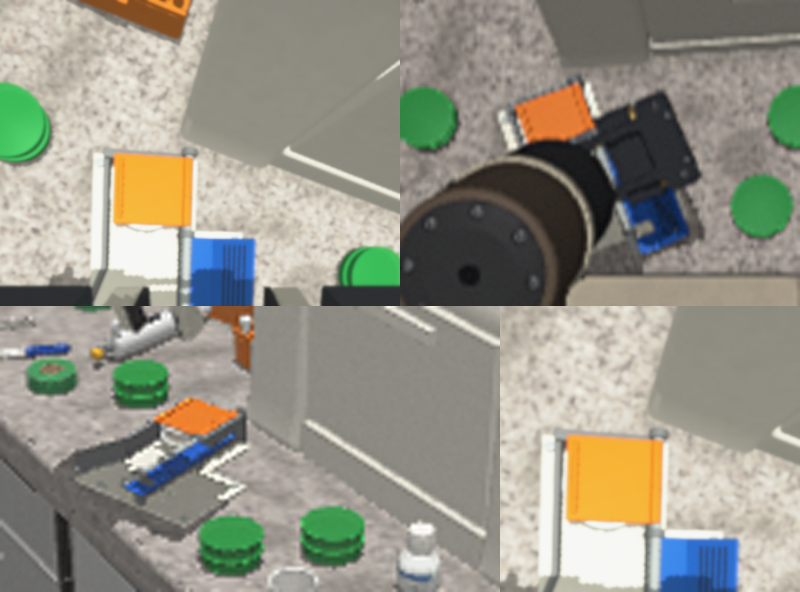

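The flap rests level on the dishes, and their rear rim shows a few mm behind the flap's edge (left, 145,228). That is the home position, and the gripper is well clear.

```bash
python3 -c "
from h import *
print(arm.job_done(),arm.get_state()['t'])"
```

```text
the job is handed in; nothing more can be done
the job is handed in; nothing more can be done
```

The petri dishes are home in the dock with the flap resting on them, and the job was handed in at about 9.6 s on the robot's clock. One fingertip held the blue bar down throughout while the other pushed the dishes under the raised flap to the back stop. I then drew back about 10 mm with the bar still down, let it up slowly and rose clear.

**Last checks:**
- **Position:** in the last pictures the flap lies about level on the dishes. Their rear rim shows a few mm behind the flap's edge, as expected at home.
- **Robot:** the wrist force was near zero and the fingertips were at least 165 mm above the worktop.
- **Bystanders:** the ones in the last crops looked unmoved, but I did not re-measure any of them.

**What went less well:**
- **Hard push:** the last push, meant to confirm the stop, reached about 38 N along the lane and 28 N upward at the wrist. It acted through the fingertips, and I backed off at once.
- **Dock position:** at the end of the push, the dock appeared about 8 mm to the side of where my fit put it. I did not settle whether the fit or the camera was off. The lane walls kept the dishes on track.
- **Joint ranges:** joint 3 reached -0.995 (limit -1.02) and joint 4 reached 1.48 (limit 1.67), but neither passed its limit in any reading I took.

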